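# Close up the clean-air blower's filter box

## Robot

A 6-joint arm with a two-finger parallel gripper is mounted at the origin on the work surface. World frame = base frame: x ahead of the robot, y to its left, z up, the work surface at z = 0. Lengths are in m, angles in rad, forces in N, time in s.
With the tool pointing down it reaches from about 0.35 to 1 m from the base axis. Payload 7.1 kg.
Tool frame: the origin (TCP) lies between the finger pads; the fingertips stand 19 mm ahead of it and the grasp point (between the pads) is the TCP; z points along the fingers, y is the line along which they close (so a half turn about z gives the same grasp; the last joint's range is limited). The gripper opens to 85 mm and grips with 20 to 120 N. Pads are 22 mm wide; open, the fingers measure 114 mm over their backs; the gripper's body (76 mm by 85 mm) begins 54 mm behind the grasp point. The pads swing forward as they close: fully open they stand 13 mm farther back than shut.
Start: joints at [-1.323, 0.423, 1.63, -0, 1.089, -0.019], TCP at [0.165, -0.603, 0.25] pointing down, gripper open.
Joint ranges: [-3, 3], [-0.9, 2.11], [0.09, 2.58], [-1.31, 4.45], [0.11, 2.69], [-2.54, 2.54]. Speed limits (rad/s): [2.39, 2.39, 3.01, 3.14, 3.14, 3.14].

## Interface

Orientations are given as a unit quaternion [w, x, y, z].
In Python, from workcell import r, snapshot, camera_model, boxes_of gives the robot as it stands.
- The arm moves only by the shell command python3 -m creep 'ROWS' [OPENING] [FORCE]. ROWS is JSON, a list of rows, each an object with "linear": the shift along the world's x, y, z in m, a list of three; "turn": the turn, a rotation vector about the world's x, y, z in degrees, a list of three. A call has 1 to 8 rows; each row is the pose to reach, as a shift and turn from the pose commanded when the call began; what a row does not reach only later rows make up. A row lasts 1/10 s, in which the tool goes at most 50 mm and 8.59 degrees, less where a joint would pass 70% of its speed; a pose out of reach is approached as far as the arm can. A call with a gripper value outside its range is refused whole. OPENING is the finger opening in m, from 0 to 0.0854, set as the call begins (- or left out, the last holds). The fingers move at their own pace and stop on an object; FORCE is the grip in N (left out, the last holds). Time passes only in rows, so rows that repeat a pose let the fingers close. It gives the time, the measured TCP pose, the force, the opening and the grip force at its end, in the units of the state.
- r.read_state(): the state, without advancing time (a new reading comes with each control period).
- snapshot(name): name is "scene" or "top" or "wrist"; returns the picture (400x640x3 uint8, blue, green, red); there is no depth.
- camera_model(name): a dict with "fx", "fy", "cx", "cy" (pixels), "distortion" ([k1, k2, p1, p2, k3] as OpenCV has them; the pictures are not rectified), "R" (3x3) and "t" (3): a world point X has camera coordinates R X + t; the wrist camera has in their place "mount" (4x4, takes a point from camera to tool coordinates, whose origin is the TCP and whose axes are the flange's). Camera axes: x right, y down, z forward; pixel columns grow to the right and rows downward; lengths in m; the calibration is good to about 2 mm. A picture is of the moment at which its call begins: read the wrist's pose just before it. camera_model takes no time and is no camera call.
- r.job_done(): hands the job in; it is judged then, once.
Trained networks look in the newest picture that a camera, given by its name, has taken for a name from the list of things; names that differ only in an ending like _2 or _b are one class to them, and where a whole thing is asked for, a point or a joint stands for the part that bears it (a point fixed in the world has none). Each returns a list of dicts, best first, with "p" (0 to 1); they miss things now and then, are a little off and sometimes report something else, mostly with a low value. They report only what shows in the picture. A call takes as long as a camera call.
- boxes_of(camera, name): "location" ([x, y, z] in m, in world coordinates, good to about 4 mm: the middle of the surface that is visible of it).
The state is a dict: "t": time; "qpos": joint angles; "joint_velocities": joint speeds; "effort": joint torques, N m; "tool_pos": TCP position; "tcp_rot": TCP orientation; "force": force on the tool from outside, world axes, zero at the start; "moment": the same for the moment, N m; "opening": finger opening in m; "gripper_force": force on a finger pad.
Only numpy, scipy, OpenCV 4.12 (cv2) and the standard library are available. Lean on these libraries where they do the work, as an engineer would, in place of code of your own. Each camera call takes 0.05 s, during which the arm holds its last target. There are 200 camera calls.

## Task

Swing the flat steel keeper on the filter box in under the wing nut until it is fully home against the stud, then tighten the wing nut clockwise, wing by wing past the carry handle, until it is firmly snug: about 0.35 N m, clearly past the light running resistance but not overtightened. Do not knock the carry handle, leave the tin, jar and bowl where they are, and let go.

Things in the scene. Friction and masses are not known exactly. Their poses are not given: they have to be found in the camera images.
- housing: Grey steel filter box fixed to the bench, 190 (x) x 260 (y) x 85 mm; its aluminium cover brings it to 100 mm. Origin: centre of its underside; z up, x away from the robot at yaw 0. In this frame: stud at x=0, y=0; keeper pivot at x=0, y=-90 mm; handle bar at x=+52 mm. A 60 mm wide outlet stub sticks out 45 mm on its +y side.
- keeper (a joint): Swing (rad) of the keeper, a flat steel arm 6 mm thick, about its upright pivot: 0 = home, lying along the housing's +y from pivot to stud, its fork round the stud, at a hard stop; grows as it swings out towards the robot (counter-clockwise from above), up to 1.3. Starts at 0.7 to 1.1. It stays where it is left; about 4 N at its tab moves it.
- tab (a point): Middle of the keeper's upright push tab: a steel plate 8 mm thick, 20 mm long along the keeper, standing 108 to 138 mm above the bench (this point is at 123 mm), 33 mm from the pivot. Its y axis runs along the keeper from pivot to fork, its x axis is square to the broad faces; pushing along +x closes the keeper.
- nut: Steel wing nut on the upright stud. Origin on the stud's axis at the nut's underside, 110 mm above the bench; z up; its two wings lie along its +x and -x. Each wing is a rounded ear 6 mm thick, tip 39 mm from the axis, 116 to 144 mm above the bench; hub 28 mm across, up to 126 mm. The 14 mm stud stands up to 158 mm, so the nut cannot be gripped at its middle: take a wing, 25 mm from the axis.
- nut_mid (a point): Point on the nut's axis at the wings' mid-height, 130 mm above the bench. Clockwise from above tightens. The nut first runs lightly (0.06 N m, 2 to 3 N at 25 mm from the axis) for 1.6 to 2.6 rad, not known beforehand; at its seat the resistance jumps to 0.25 N m and climbs 0.27 N m per radian: 0.35 N m (14 N at 25 mm) is right, above 0.5 N m it is overtightened. It stays where it is left.
- handle: Carry handle of 12 mm round bar on the cover: a level bar 52 mm on the +x side of the stud, along the housing's y, centre 158 mm above the bench, 170 mm long on two posts. It stands close behind the circle of the wing tips and keeps fingers out of the far side: work each wing through the half turn on the robot's side. Origin: on the stud's axis, 90 mm above the bench.
- tin_mid (a point): Bystander: a blue tin 72 mm across, 110 mm tall; point at its centre.
- jar_mid (a point): Bystander: a glass jar 80 mm across, 130 mm tall; point at its centre.
- bowl_mid (a point): Bystander: a white plastic bowl 120 mm across, 55 mm tall; point at its centre.
- cover_top (a point): Point on the aluminium cover's top, 60 mm on the robot's side (-x) and 60 mm on the +y side of the stud, 100.0 mm above the housing's underside while unpressed. Once on its seat the nut presses the cover into its rubber gasket 2 mm per radian: 0.8 mm is right, 0.2 mm the least that seals, beyond 2 mm is overtightened. Keeper, nut and handle sink with it. No springback.

How it is judged:
On the way:
1. the keeper is swung home under the nut (value of joint keeper below 0.06 rad and z of cover_top in the frame of housing above 0.09985 m), for 0.2 s.
At the end, for the whole second after the job is handed in: The keeper is home (within 0.06 rad of its stop), the wing nut is at rest and snug, having pressed the cover 0.2 to 2.0 mm into its gasket (nut torque about 0.25 to 0.52 N m), and the tin, jar and bowl are within 30 mm of where they stood (value of joint keeper below 0.06 rad and z of cover_top in the frame of housing between 0.098 and 0.0998 m and angular speed of nut below 0.1 rad/s and distance of each of tin_mid, jar_mid, bowl_mid from where it was at the start of the episode below 0.03 m); the robot touches nothing.
It fails at once if the nut is overtightened (cover pressed more than 2.0 mm) (z of cover_top in the frame of housing below 0.098 m).
It fails at once if the nut is tightened while the keeper is not under it (z of cover_top in the frame of housing below 0.0998 m and value of joint keeper above 0.15 rad).
It fails at once if the carry handle is knocked (more than 15 N) (contact force between any of the fingers, the arm and handle above 15 N).
It fails at once if the tin, jar or bowl is pushed more than 30 mm (distance of any of tin_mid, jar_mid, bowl_mid from where it was at the start of the episode above 0.03 m).
It also fails if it takes over 72 s, if anything falls off the work surface, if the arm or the gripper's body presses on something with over 40 N, if the wrist force passes 120 N, or if a joint passes its speed limit or range.

## Working session

There is one attempt and no reset: what is moved stays moved. The work goes in short steps, Python scripts to look and compute and a shell command to move; the robot and the scene stay as the last step left them, time stands still between calls to the robot, and variables do not carry over. Pictures are saved under pics/ and viewed, at most 10 in all, crops included, and the job is handed in when it is done.

```bash
mkdir -p pics; ls
python3 - <<'E'
from workcell import r, snapshot, camera_model, boxes_of
import cv2,numpy as np
ims=[]
for c in ("scene","top"):
    im=snapshot(c); cv2.imwrite(f"pics/{c}0.png",im)
    for n in ("housing","keeper","tab","nut","nut_mid","handle","tin_mid","jar_mid","bowl_mid"):
        print(c,n,[(np.round(d["location"],3).tolist(),round(d["p"],2)) for d in boxes_of(c,n)[:2]])
s=r.read_state();print(s)
for c in ("scene","top"):
    m=camera_model(c);print({k:np.round(v,3).tolist() for k,v in m.items()})
print(camera_model("wrist"))
E
```

```text
pics
scene housing []
scene keeper [([0.554, -0.07, 0.109], 0.73)]
scene tab [([0.553, -0.073, 0.11], 0.6)]
scene nut [([0.596, -0.014, 0.131], 0.6)]
scene nut_mid [([0.6, -0.017, 0.126], 0.74)]
scene handle [([0.647, -0.008, 0.162], 0.9)]
scene tin_mid [([0.489, 0.382, 0.099], 0.67)]
scene jar_mid [([0.475, -0.349, 0.102], 0.62)]
scene bowl_mid [([0.24, 0.29, 0.027], 0.82)]
top housing [([0.58, -0.006, 0.1], 0.83), ([0.255, 0.294, 0.028], 0.36)]
top keeper [([0.551, -0.072, 0.112], 0.67)]
top tab [([0.553, -0.073, 0.105], 0.67)]
top nut [([0.582, -0.014, 0.131], 0.57)]
top nut_mid [([0.581, -0.013, 0.13], 0.66)]
top handle [([0.64, -0.005, 0.166], 0.66)]
top tin_mid [([0.468, 0.377, 0.106], 0.97)]
top jar_mid [([0.448, -0.347, 0.133], 0.92), ([0.257, 0.292, 0.027], 0.22)]
top bowl_mid [([0.257, 0.292, 0.026], 0.94), ([0.582, -0.011, 0.129], 0.43)]
{'t': 1.0, 'qpos': array([-1.32298988e+00,  4.23114902e-01,  1.62985920e+00,  1.24904200e-05,
        1.08855507e+00, -1.89910615e-02]), 'joint_velocities': array([-0.00047652, -0.00102326,  0.00037937, -0.00087254,  0.00145329,
        0.
[... 720 characters left out ...]
5.421, 'distortion': [-0.002, 0.0, 0.0, 0.0, 0.0], 'R': [[0.028, -1.0, 0.005], [-0.991, -0.028, -0.132], [0.132, -0.001, -0.991]], 't': [-0.042, 0.456, 1.054]}
{'fx': 330.5626446053958, 'fy': 330.5626446053958, 'cx': 316.11072315363936, 'cy': 201.4944441527205, 'distortion': array([-0.03405916,  0.        ,  0.        ,  0.        ,  0.        ]), 'mount': array([[-8.14648098e-04, -9.58450867e-01, -2.85256502e-01,
         7.42070949e-02],
       [ 9.99999147e-01, -1.07213819e-03,  7.46501393e-04,
         1.18123668e-05],
       [-1.02131930e-03, -2.85255651e-01,  9.58450922e-01,
        -1.24122280e-01],
       [ 0.00000000e+00,  0.00000000e+00,  0.00000000e+00,
         1.00000000e+00]])}
```

View pics/top0.png

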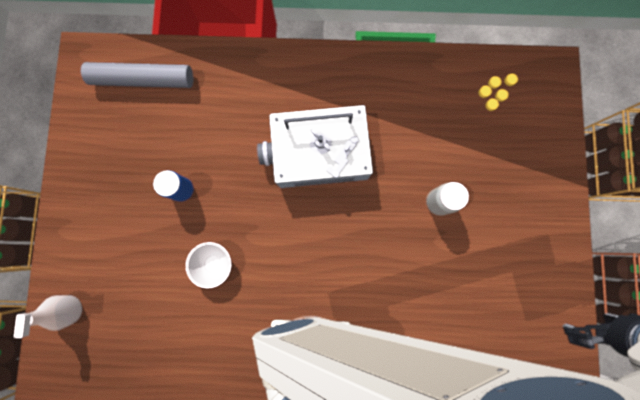

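View pics/scene0.png

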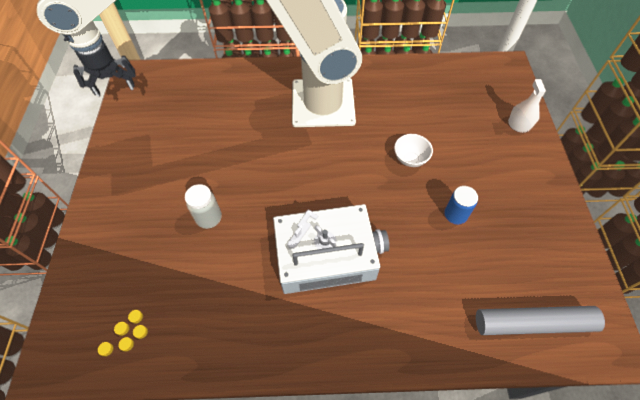

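```bash
python3 -m creep '[{"linear":[0.03,0.03,0.03],"turn":[0,0,0]},{"linear":[0.06,0.07,0.06],"turn":[0,0,0]},{"linear":[0.09,0.11,0.07],"turn":[0,0,0]},{"linear":[0.12,0.15,0.08],"turn":[0,0,0]},{"linear":[0.15,0.19,0.08],"turn":[0,0,0]},{"linear":[0.18,0.23,0.08],"turn":[0,0,0]},{"linear":[0.21,0.27,0.08],"turn":[0,0,0]},{"linear":[0.24,0.31,0.08],"turn":[0,0,0]}]' 0
python3 -m creep '[{"linear":[0.03,0.04,0],"turn":[0,0,0]},{"linear":[0.06,0.08,0],"turn":[0,0,0]},{"linear":[0.09,0.12,0],"turn":[0,0,0]},{"linear":[0.12,0.16,0],"turn":[0,0,0]},{"linear":[0.15,0.20,0],"turn":[0,0,0]},{"linear":[0.17,0.24,0],"turn":[0,0,0]},{"linear":[0.175,0.27,0],"turn":[0,0,0]},{"linear":[0.175,0.27,0],"turn":[0,0,0]}]'
cat > h.py <<'E'
from workcell import r, snapshot, camera_model, boxes_of
import cv2,numpy as np
from scipy.spatial.transform import Rotation as Ro
def pose(s):
    T=np.eye(4);q=s["tcp_rot"];T[:3,:3]=Ro.from_quat([q[1],q[2],q[3],q[0]]).as_matrix();T[:3,3]=s["tool_pos"];return T
def wcam(s):
    m=camera_model("wrist");T=pose(s)@m["mount"]
    K=np.array([[m["fx"],0,m["cx"]],[0,m["fy"],m["cy"]],[0,0,1]]);return T,K,m["distortion"]
def ray(px,z,s):
    T,K,d=wcam(s);u=cv2.undistortPoints(np.array(px,float).reshape(-1,1,2),K,d).reshape(-1,2)
    v=np.c_[u,np.ones(len(u))]@T[:3,:3].T
    return T[:3,3]+v*((np.asarray(z)-T[2,3])/v[:,2])[:,None]
def proj(X,s):
    T,K,d=wcam(s);Ti=np.linalg.inv(T)
    return cv2.projectPoints(np.asarray(X,float).reshape(-1,1,3),cv2.Rodrigues(Ti[:3,:3])[0],Ti[:3,3],K,d)[0].reshape(-1,2)
def look(name,things=()):
    s=r.read_state();im=snapshot("wrist");cv2.imwrite(f"pics/{name}.png",im)
    for n in things: print(n,[(np.round(d["location"],4).tolist(),round(d["p"],2)) for d in boxes_of("wrist",n)[:2]])
    print("t",s["t"],"tcp",np.round(s["tool_pos"],4),"yawx",np.degrees(np.arctan2(*pose(s)[1::-1,0])).round(1),"q",np.round(s["qpos"],2),"F",np.round(s["force"],1),"M",np.round(s["moment"],2),"open",s["opening"])
    import pickle;pickle.dump(s,open(f"pics/{name}.pkl","wb"));return s,im
E
python3 -c "
from h import *
look('w1',('keeper','tab','nut','nut_mid','handle'))"
```

```text
t: 1.8
tool_pos: [0.3988, -0.3003, 0.3307]
tcp_rot: [0.0, 0.991, 0.133, 0.0]
force: [0.7, -0.3, 0.7]
opening: -0.0
gripper_force: 0.0
t: 2.6
tool_pos: [0.5736, -0.0287, 0.3301]
tcp_rot: [-0.0, 0.991, 0.135, 0.0]
force: [0.4, 0.3, 0.9]
opening: -0.0002
gripper_force: 0.0
keeper [([0.5505, -0.0701, 0.111], 0.93)]
tab [([0.5505, -0.0701, 0.1082], 0.82)]
nut [([0.5927, -0.0089, 0.129], 0.89)]
nut_mid [([0.5924, -0.0078, 0.1322], 0.9)]
handle [([0.6422, 0.0007, 0.1695], 0.65)]
t 2.6 tcp [ 0.5736 -0.0287  0.3301] yawx 15.5 q [-0.07  0.27  1.67  0.    1.21  1.23] F [0.4 0.3 0.9] M [-0.01  0.05 -0.03] open -0.00018159271360063912
```

View pics/w1.png

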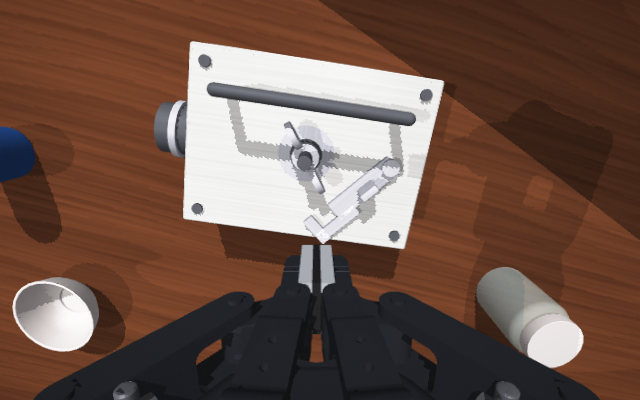

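Run:
```python
from h import *
import pickle
s=pickle.load(open('pics/w1.pkl','rb'));im=cv2.imread('pics/w1.png')
cv2.imwrite('pics/w1c.png',cv2.resize(im[80:250,250:450],None,fx=3.5,fy=3.5,interpolation=cv2.INTER_CUBIC))
b=ray([(204,61),(426,96),(394,236),(197,208)],[.103]*4,s);print(b.round(4),b.mean(0).round(4))
d=b[0]-b[1];e=b[0]-b[3];print('yaw',np.degrees([np.arctan2(-d[0],d[1]),np.arctan2(e[1],e[0])]))
print('handle',ray([(212,89),(411,119)],[.158]*2,s).round(4))
print('stud',ray([(305,161)],[.158],s).round(4))
w=ray([(289,124),(322,190)],[.14]*2,s);print('wing',w.round(4),np.degrees(np.arctan2(*(w[1]-w[0])[1::-1])))
```

```text
[[ 0.655   0.1093  0.103 ]
 [ 0.6824 -0.1149  0.103 ]
 [ 0.5284 -0.134   0.103 ]
 [ 0.5015  0.0897  0.103 ]] [ 0.5918 -0.0125  0.103 ]
yaw [6.9722749  7.27784023]
handle [[ 0.6331  0.08    0.158 ]
 [ 0.6548 -0.0924  0.158 ]]
stud [[ 0.5942 -0.0126  0.158 ]]
wing [[ 0.6207  0.0104  0.14  ]
 [ 0.5679 -0.0363  0.14  ]] -138.46896306792334
```

View pics/w1c.png

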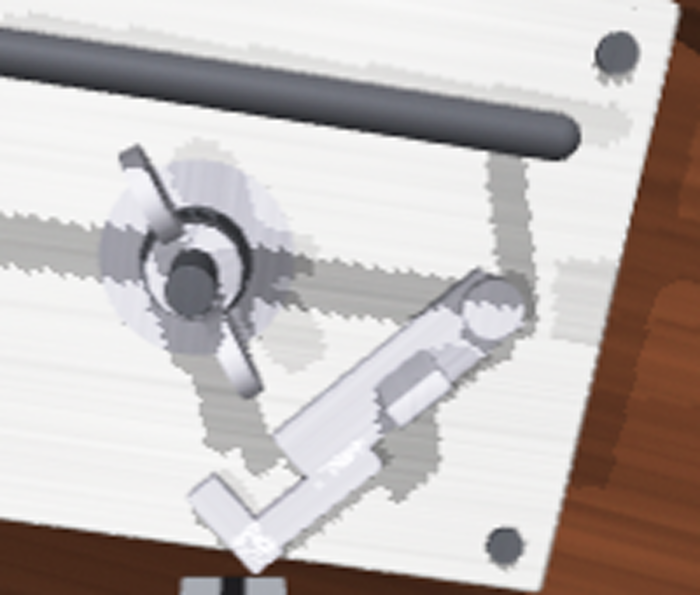

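Run:
```python
from h import *
import pickle
s=pickle.load(open('pics/w1.pkl','rb'))
c=lambda x,y:(250+x/3.5,80+y/3.5)
P=ray([c(418,397),c(388,415),c(448,378),c(495,308)],[.138,.138,.138,.112],s);print(P.round(4))
pv=np.array([.604,-.102])
for p in P[:1]: d=p[:2]-pv;print(np.hypot(*d),np.degrees(np.arctan2(-d[0],d[1]))-7.1)
e=P[1]-P[2];print(np.degrees(np.arctan2(-e[0],e[1]))-7.1)
```

```text
[[ 0.5766 -0.0828  0.138 ]
 [ 0.5693 -0.0762  0.138 ]
 [ 0.5841 -0.0893  0.138 ]
 [ 0.6035 -0.1026  0.112 ]]
0.033461797075245915 47.91395904744862
41.678312292651974
```

```bash
python3 -m creep '[{"linear":[-0.003,-0.03,-0.03],"turn":[0,0,8]},{"linear":[-0.006,-0.06,-0.06],"turn":[0,0,16]},{"linear":[-0.009,-0.078,-0.09],"turn":[0,0,24]},{"linear":[-0.009,-0.078,-0.115],"turn":[0,0,32]},{"linear":[-0.009,-0.078,-0.125],"turn":[0,0,37.5]},{"linear":[-0.009,-0.078,-0.155],"turn":[0,0,37.5]},{"linear":[-0.009,-0.078,-0.18],"turn":[0,0,37.5]},{"linear":[-0.009,-0.078,-0.193],"turn":[0,0,37.5]}]'
python3 -c "
from h import *
s,im=look('w2',('tab',))
cv2.imwrite('pics/w2c.png',cv2.resize(im[50:300,150:500],None,fx=2,fy=2))"
```

```text
t: 3.7
tool_pos: [0.5626, -0.111, 0.1355]
tcp_rot: [-0.001, 0.896, 0.444, -0.001]
force: [-0.9, 0.5, -0.2]
opening: -0.0003
gripper_force: 0.0
tab [([0.5518, -0.0694, 0.1065], 0.66), ([0.5843, -0.0525, 0.0973], 0.57)]
t 3.7 tcp [ 0.5626 -0.111   0.1355] yawx 52.7 q [-0.22  0.51  1.82 -0.    0.82  0.44] F [-0.9  0.5 -0.2] M [-0.02 -0.   -0.02] open -0.00034149374819875957
```

View pics/w2c.png

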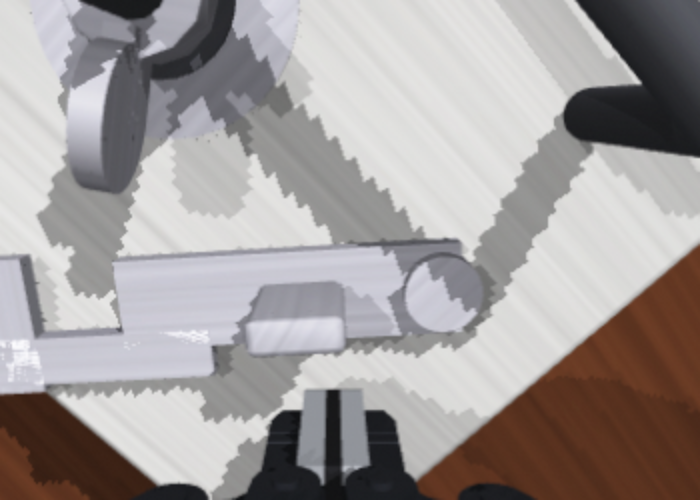

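```bash
python3 -m creep '[{"linear":[0.0073,0.0096,0],"turn":[0,0,0]},{"linear":[0.0083,0.0139,0],"turn":[0,0,-8]},{"linear":[0.0098,0.0181,0],"turn":[0,0,-16]},{"linear":[0.012,0.0219,0],"turn":[0,0,-24]},{"linear":[0.0147,0.0255,0],"turn":[0,0,-32]},{"linear":[0.0178,0.0286,0],"turn":[0,0,-40]},{"linear":[0.0203,0.0306,0],"turn":[0,0,-46]},{"linear":[0.0213,0.0306,0],"turn":[0,0,-46]}]'
python3 -c "
from h import *
s,im=look('w3')
cv2.imwrite('pics/w3c.png',cv2.resize(im[50:300,150:500],None,fx=2,fy=2))"
```

```text
t: 4.6
tool_pos: [0.584, -0.0791, 0.1383]
tcp_rot: [0.0, 0.998, 0.058, -0.002]
force: [-10.5, -1.8, 3.5]
opening: -0.0002
gripper_force: 5.1
t 4.6 tcp [ 0.584  -0.0791  0.1383] yawx 6.7 q [-0.15  0.52  1.78 -0.    0.85  1.3 ] F [-10.5  -1.8   3.5] M [-0.37  1.58  0.02] open -0.00019126934404403487
```

View pics/w3c.png

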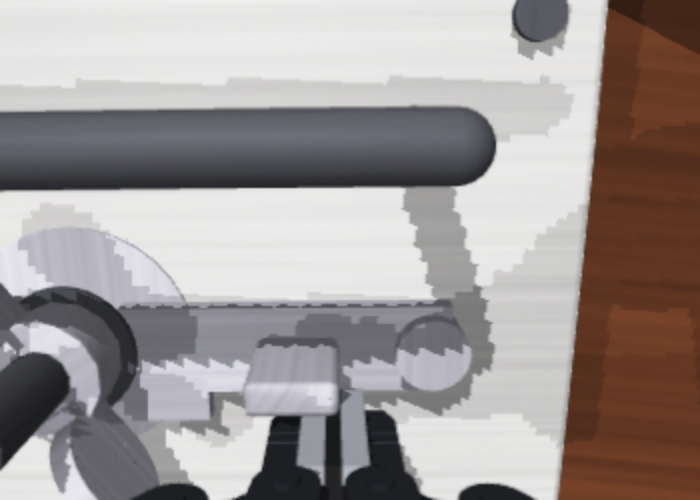

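```bash
python3 -m creep '[{"linear":[0.002,0.0,0],"turn":[0,0,0]},{"linear":[0.002,0,0],"turn":[0,0,0]},{"linear":[0.002,0,0],"turn":[0,0,0]},{"linear":[0.002,0,0],"turn":[0,0,0]}]'
```

```text
t: 5.05
tool_pos: [0.5841, -0.0791, 0.1382]
tcp_rot: [-0.0, 0.998, 0.059, -0.003]
force: [-13.7, -2.3, 6.9]
opening: -0.0001
gripper_force: 7.2
```

```bash
python3 -m creep '[{"linear":[-0.015,-0.002,0],"turn":[0,0,0]},{"linear":[-0.03,-0.004,0.01],"turn":[0,0,0]},{"linear":[-0.03,0,0.06],"turn":[0,0,8.5]},{"linear":[-0.03,0.01,0.09],"turn":[0,0,17]},{"linear":[-0.025,0.02,0.1],"turn":[0,0,25.5]},{"linear":[-0.02,0.03,0.1],"turn":[0,0,34]},{"linear":[-0.015,0.04,0.1],"turn":[0,0,42.5]},{"linear":[-0.015,0.047,0.1],"turn":[0,0,51]}]' 0.04 40
for i in 1 2; do python3 -m creep '[{"linear":[0,0,0],"turn":[0,0,8.5]},{"linear":[0,0,0],"turn":[0,0,17]},{"linear":[0,0,0],"turn":[0,0,25.5]},{"linear":[0,0,0],"turn":[0,0,34]},{"linear":[0,0,0],"turn":[0,0,42.5]},{"linear":[0,0,0],"turn":[0,0,51]},{"linear":[0,0,0],"turn":[0,0,59.5]},{"linear":[0,0,0],"turn":[0,0,68]}]'; done
python3 -m creep '[{"linear":[0,0,0],"turn":[0,0,8.5]},{"linear":[0,0,0],"turn":[0,0,17]},{"linear":[0,0,0],"turn":[0,0,25]},{"linear":[0,0,0],"turn":[0,0,25]},{"linear":[0,0,0],"turn":[0,0,25]}]'
python3 -c "
from h import *
s,im=look('w4',('nut','nut_mid','keeper'))
cv2.imwrite('pics/w4c.png',im)"
```

```text
t: 5.85
tool_pos: [0.574, -0.0313, 0.2397]
tcp_rot: [0.001, 0.874, 0.486, 0.002]
force: [-0.2, -0.1, -0.1]
opening: 0.0401
gripper_force: 0.0
t: 6.65
tool_pos: [0.5734, -0.0319, 0.2394]
tcp_rot: [0.002, 0.453, 0.892, 0.001]
force: [0.0, 0.1, 0.2]
opening: 0.0399
gripper_force: 0.0
t: 7.45
tool_pos: [0.5734, -0.0319, 0.2394]
tcp_rot: [0.002, -0.123, 0.992, -0.0]
force: [-0.2, -0.1, -0.7]
opening: 0.04
gripper_force: 0.0
t: 7.95
tool_pos: [0.5729, -0.0321, 0.2386]
tcp_rot: [0.001, -0.33, 0.944, -0.0]
force: [-0.4, -0.6, 0.1]
opening: 0.0401
gripper_force: 0.0
nut [([0.582, -0.0195, 0.1252], 0.75)]
nut_mid [([0.5806, -0.0179, 0.1284], 0.85)]
keeper [([0.5894, -0.0524, 0.1084], 0.74)]
t 7.95 tcp [ 0.5729 -0.0321  0.2386] yawx -141.4 q [-0.08  0.36  1.76  0.    1.02 -2.32] F [-0.4 -0.6  0.1] M [-0.02  0.01  0.04] open 0.04013801271835719
```

View pics/w4c.png

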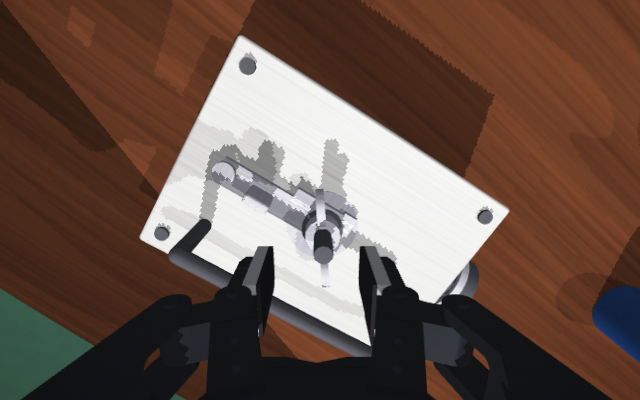

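Run:
```python
from h import *
import pickle
s=pickle.load(open('pics/w4.pkl','rb'))
b=ray([(247,66),(162,233),(485,216)],[.103]*3,s);print(b.round(4),((b[1]+b[2])/2).round(4))
print('stud',ray([(323,255)],[.158],s).round(4))
w=ray([(320,192),(326,286)],[.14]*2,s);print(w.round(4),w.mean(0).round(4),np.degrees(np.arctan2(*(w[0]-w[1])[1::-1])),np.hypot(*(w[0]-w[1])[:2]))
```

```text
[[ 0.5289 -0.1336  0.103 ]
 [ 0.6824 -0.1142  0.103 ]
 [ 0.5003  0.0894  0.103 ]] [ 0.5913 -0.0124  0.103 ]
stud [[ 0.5924 -0.0119  0.158 ]]
[[ 0.5627 -0.0381  0.14  ]
 [ 0.6178  0.0119  0.14  ]] [ 0.5903 -0.0131  0.14  ] -137.73413162020242 0.07438782793870638
```

```bash
python3 -m creep '[{"linear":[0.0003,0.003,-0.03],"turn":[0,0,3]},{"linear":[0.0003,0.003,-0.06],"turn":[0,0,3]},{"linear":[0.0003,0.003,-0.085],"turn":[0,0,3]},{"linear":[0.0003,0.003,-0.1],"turn":[0,0,3]},{"linear":[0.0003,0.003,-0.1],"turn":[0,0,3]}]' 0.026
python3 -m creep '[{"linear":[0,0,0],"turn":[0,0,0]},{"linear":[0,0,0],"turn":[0,0,0]},{"linear":[0,0,0],"turn":[0,0,0]},{"linear":[0,0,0],"turn":[0,0,0]}]' 0 40
python3 -c "
from h import *
s,im=look('w5')"
```

```text
t: 8.65
tool_pos: [0.5712, -0.0294, 0.1354]
tcp_rot: [-0.002, -0.356, 0.934, 0.001]
force: [-0.9, 0.9, -0.2]
opening: 0.0259
gripper_force: 0.0
t: 9.05
tool_pos: [0.5725, -0.0289, 0.1382]
tcp_rot: [0.0, -0.357, 0.934, 0.0]
force: [-2.7, 4.4, 1.5]
opening: 0.0051
gripper_force: 40.9
t 9.05 tcp [ 0.5725 -0.0289  0.1382] yawx -138.2 q [-0.07  0.5   1.82  0.    0.82 -2.37] F [-2.7  4.4  1.5] M [0.82 0.42 0.07] open 0.00514059284731503
```

```bash
cat >> h.py <<'E'
def arc(phi0,n=8,step=8,rr=.025):
    for i in range(1,n+1):
        a,b=np.radians(phi0),np.radians(phi0-step*i);print(-step*i,np.round(rr*np.array([np.cos(b)-np.cos(a),np.sin(b)-np.sin(a)]),4))
def tq(stud=(.5918,-.0124)):
    s=r.read_state();p=s["tool_pos"][:2]-stud;F=s["force"]
    print("t",s["t"],"r",np.round(np.hypot(*p)*1e3,1),"phi",np.degrees(np.arctan2(p[1],p[0])).round(1),"yawx",np.degrees(np.arctan2(*pose(s)[1::-1,0])).round(1),"F",F.round(1),"Mz",s["moment"][2].round(3),"T",(p[0]*F[1]-p[1]*F[0]+s["moment"][2]).round(3),"q6",s["qpos"][5].round(2))
E
python3 -c "
from h import *
tq();arc(-138);arc(-202);arc(-266,2)"
```

```text
t 9.1 r 25.4 phi -139.5 yawx -138.2 F [-1.9  4.7  1.2] Mz 0.111 T -0.01 q6 -2.37
-8 [-0.0021  0.0027]
-16 [-0.0039  0.0058]
-24 [-0.0052  0.009 ]
-32 [-0.006   0.0124]
-40 [-0.0064  0.0159]
-48 [-0.0063  0.0193]
-56 [-0.0057  0.0228]
-64 [-0.0046  0.0261]
-8 [0.0015 0.0031]
-16 [0.0035 0.006 ]
-24 [0.0058 0.0086]
-32 [0.0085 0.0109]
-40 [0.0114 0.0127]
-48 [0.0146 0.0141]
-56 [0.018  0.0151]
-64 [0.0214 0.0156]
-8 [0.0035 0.    ]
-16 [ 0.0069 -0.0005]
```

```bash
python3 -m creep '[{"linear":[-0.0021,0.0027,0],"turn":[0,0,-8]},{"linear":[-0.0039,0.0058,0],"turn":[0,0,-16]},{"linear":[-0.0052,0.009,0],"turn":[0,0,-24]},{"linear":[-0.006,0.0124,0],"turn":[0,0,-32]}]'; python3 -c "
from h import *
tq()"
python3 -m creep '[{"linear":[-0.0004,0.0035,0],"turn":[0,0,-8]},{"linear":[-0.0003,0.0069,0],"turn":[0,0,-16]},{"linear":[0.0003,0.0104,0],"turn":[0,0,-24]},{"linear":[0.0014,0.0137,0],"turn":[0,0,-32]}]'; python3 -c "
from h import *
tq()"
```

```text
t: 9.5
tool_pos: [0.5665, -0.0166, 0.1383]
tcp_rot: [0.0, -0.082, 0.997, 0.0]
force: [-2.9, 3.8, 1.3]
opening: 0.0052
gripper_force: 41.0
t 9.5 r 25.7 phi -170.5 yawx -170.5 F [-2.9  3.8  1.3] Mz 0.149 T 0.04 q6 -1.79
t: 9.9
tool_pos: [0.5679, -0.003, 0.1383]
tcp_rot: [0.0, 0.195, 0.981, 0.0]
force: [-3.6, 2.5, 1.2]
opening: 0.0053
gripper_force: 41.0
t 9.9 r 25.7 phi 158.6 yawx 157.5 F [-3.6  2.5  1.2] Mz 0.132 T 0.105 q6 -1.2
```

```bash
python3 -m creep '[{"linear":[0.0015,0.0031,0],"turn":[0,0,-8]},{"linear":[0.0035,0.006,0],"turn":[0,0,-16]},{"linear":[0.0058,0.0086,0],"turn":[0,0,-24]}]'; python3 -c "
from h import *
tq()"
python3 -m creep '[{"linear":[0.0027,0.0023,0],"turn":[0,0,-8]},{"linear":[0.0056,0.0041,0],"turn":[0,0,-16]}]'; python3 -c "
from h import *
tq()"
```

```text
t: 10.2
tool_pos: [0.5736, 0.0055, 0.1383]
tcp_rot: [0.0, 0.395, 0.919, 0.0]
force: [-3.2, 2.1, 1.8]
opening: 0.0051
gripper_force: 41.0
t 10.2 r 25.5 phi 135.5 yawx 133.5 F [-3.2  2.1  1.8] Mz 0.069 T 0.087 q6 -0.77
t: 10.4
tool_pos: [0.5792, 0.0095, 0.1383]
tcp_rot: [0.0, 0.519, 0.855, 0.0]
force: [-2.6, 1.9, 1.7]
opening: 0.0051
gripper_force: 41.0
t 10.4 r 25.3 phi 119.8 yawx 117.5 F [-2.6  1.9  1.7] Mz 0.022 T 0.055 q6 -0.48
```

```bash
python3 -m creep '[{"linear":[0.0032,0.0014,0],"turn":[0,0,-8]},{"linear":[0.0066,0.0024,0],"turn":[0,0,-16]}]'; python3 -c "
from h import *
tq()"
python3 -m creep '[{"linear":[0.0034,0.0005,0],"turn":[0,0,-8]},{"linear":[0.0069,0.0005,0],"turn":[0,0,-16]}]'; python3 -c "
from h import *
tq()"
```

```text
t: 10.6
tool_pos: [0.5857, 0.0119, 0.1383]
tcp_rot: [-0.0, 0.633, 0.774, -0.0]
force: [-3.6, 1.8, 2.7]
opening: 0.0053
gripper_force: 41.0
t 10.6 r 25.0 phi 104.1 yawx 101.4 F [-3.6  1.8  2.7] Mz -0.028 T 0.05 q6 -0.2
t: 10.8
tool_pos: [0.5926, 0.0124, 0.1383]
tcp_rot: [-0.0, 0.735, 0.678, -0.0]
force: [-4.6, 1.8, 2.3]
opening: 0.0052
gripper_force: 41.1
t 10.8 r 24.8 phi 88.2 yawx 85.5 F [-4.6  1.8  2.3] Mz -0.077 T 0.039 q6 0.08
```

```bash
python3 -m creep '[{"linear":[0,0,0],"turn":[0,0,0]},{"linear":[0,0,0],"turn":[0,0,0]},{"linear":[0,0,0.03],"turn":[0,0,0]},{"linear":[0,0,0.065],"turn":[0,0,0]},{"linear":[-0.002,-0.025,0.065],"turn":[0,0,0]},{"linear":[-0.0036,-0.0496,0.065],"turn":[0,0,0]},{"linear":[-0.0036,-0.0496,0.065],"turn":[0,0,0]},{"linear":[-0.0036,-0.0496,0.065],"turn":[0,0,0]}]' 0.026
python3 - <<'E'
from h import *
s,im=look('w6',('nut_mid',))
cv2.imwrite('pics/w6c.png',cv2.resize(im[120:370,150:500],None,fx=2,fy=2))
E
```

```text
t: 11.6
tool_pos: [0.5893, -0.0378, 0.2026]
tcp_rot: [0.0, 0.732, 0.681, 0.0]
force: [-1.0, 0.1, 0.5]
opening: 0.0261
gripper_force: 0.0
nut_mid [([0.5868, -0.0032, 0.1347], 0.82)]
t 11.6 tcp [ 0.5893 -0.0378  0.2026] yawx 85.8 q [-0.08  0.43  1.74  0.    0.97 -0.01] F [-1.   0.1  0.5] M [ 0.04 -0.03  0.01] open 0.026122307638249877
```

View pics/w6c.png

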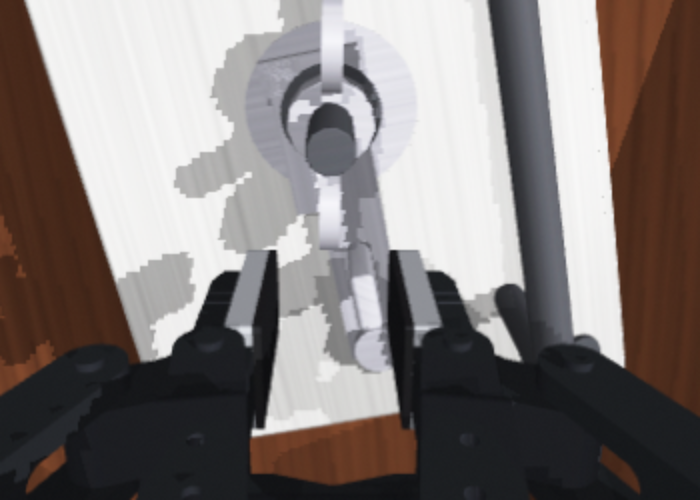

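```bash
python3 -m creep '[{"linear":[0,0,-0.03],"turn":[0,0,0]},{"linear":[0,0,-0.05],"turn":[0,0,0]},{"linear":[0,0,-0.064],"turn":[0,0,0]},{"linear":[0,0,-0.064],"turn":[0,0,0]}]'
python3 -m creep '[{"linear":[0,0,0],"turn":[0,0,0]},{"linear":[0,0,0],"turn":[0,0,0]},{"linear":[0,0,0],"turn":[0,0,0]},{"linear":[0,0,0],"turn":[0,0,0]}]' 0 50
python3 -c "
from h import *
tq((.591,-.0123));arc(-94.5,8,4)"
```

```text
t: 12.1
tool_pos: [0.588, -0.0366, 0.1363]
tcp_rot: [-0.001, 0.732, 0.681, -0.001]
force: [-0.2, 0.1, 0.7]
opening: 0.0259
gripper_force: 0.0
t: 12.5
tool_pos: [0.5891, -0.0372, 0.1389]
tcp_rot: [-0.0, 0.733, 0.681, 0.0]
force: [-3.3, 2.5, 1.3]
opening: 0.0049
gripper_force: 52.9
t 12.5 r 25.0 phi -94.4 yawx 85.8 F [-3.3  2.5  1.3] Mz 0.114 T 0.026 q6 -0.01
-4 [-0.0017  0.0002]
-8 [-0.0034  0.0005]
-12 [-0.0051  0.001 ]
-16 [-0.0068  0.0015]
-20 [-0.0084  0.0022]
-24 [-0.01   0.003]
-28 [-0.0115  0.0038]
-32 [-0.0129  0.0048]
```

```bash
T='from h import *
tq((.591,-.0123))'
python3 -m creep '[{"linear":[-0.0017,0.0002,0],"turn":[0,0,-4]},{"linear":[-0.0017,0.0002,0],"turn":[0,0,-4]}]' >/dev/null; python3 -c "$T"
python3 -m creep '[{"linear":[-0.0017,0.0003,0],"turn":[0,0,-4]},{"linear":[-0.0017,0.0003,0],"turn":[0,0,-4]}]' >/dev/null; python3 -c "$T"
python3 -m creep '[{"linear":[-0.0017,0.0005,0],"turn":[0,0,-4]},{"linear":[-0.0017,0.0005,0],"turn":[0,0,-4]}]' >/dev/null; python3 -c "$T"
python3 -m creep '[{"linear":[-0.0017,0.0005,0],"turn":[0,0,-4]},{"linear":[-0.0017,0.0005,0],"turn":[0,0,-4]}]' >/dev/null; python3 -c "$T"
```

```text
t 12.7 r 25.0 phi -98.3 yawx 81.8 F [-3.   2.6  2. ] Mz 0.209 T 0.127 q6 0.06
t 12.9 r 25.0 phi -102.2 yawx 77.8 F [-3.8  1.6  2.4] Mz 0.213 T 0.112 q6 0.13
t 13.1 r 25.0 phi -106.1 yawx 73.9 F [-3.2  1.   3.3] Mz 0.206 T 0.123 q6 0.2
t 13.3 r 25.0 phi -110.0 yawx 69.9 F [-4.1  0.9  3.2] Mz 0.307 T 0.204 q6 0.27
```

```bash
T='from h import *
tq((.591,-.0123))'
python3 -m creep '[{"linear":[-0.0016,0.0007,0],"turn":[0,0,-4]},{"linear":[-0.0016,0.0007,0],"turn":[0,0,-4]}]' >/dev/null; python3 -c "$T"
python3 -m creep '[{"linear":[-0.0016,0.0008,0],"turn":[0,0,-4]},{"linear":[-0.0016,0.0008,0],"turn":[0,0,-4]}]' >/dev/null; python3 -c "$T"
```

```text
t 13.5 r 25.1 phi -114.0 yawx 65.9 F [-3.1  1.5  2.9] Mz 0.247 T 0.161 q6 0.34
t 13.7 r 25.1 phi -118.0 yawx 62.0 F [-3.5  0.2  1.1] Mz 0.282 T 0.202 q6 0.41
```

```bash
T='from h import *
tq((.591,-.0123))'
python3 -m creep '[{"linear":[-0.0015,0.0009,0],"turn":[0,0,-4]}]' >/dev/null; python3 -c "$T"
python3 -m creep '[{"linear":[0,0,0],"turn":[0,0,0]},{"linear":[0,0,0],"turn":[0,0,0]},{"linear":[0,0,0],"turn":[0,0,0]},{"linear":[0,0,0],"turn":[0,0,0]}]' >/dev/null; python3 -c "$T"
```

```text
t 13.8 r 25.1 phi -121.7 yawx 58.0 F [-2.1  0.2 -0.5] Mz 0.418 T 0.37 q6 0.48
t 14.2 r 25.1 phi -122.0 yawx 57.9 F [-3.3  0.2 -1.2] Mz 0.41 T 0.338 q6 0.48
```

```bash
T='from h import *
tq((.591,-.0123))'
python3 -m creep '[{"linear":[-0.0014,0.001,0],"turn":[0,0,-4]}]' >/dev/null; python3 -c "$T"
python3 -m creep '[{"linear":[-0.0014,0.0011,0],"turn":[0,0,-4]}]' >/dev/null; python3 -c "$T"
python3 -m creep '[{"linear":[0,0,0],"turn":[0,0,0]},{"linear":[0,0,0],"turn":[0,0,0]}]' >/dev/null; python3 -c "$T"
```

```text
t 14.3 r 25.1 phi -125.9 yawx 53.8 F [-1.5  0.7 -2. ] Mz 0.436 T 0.396 q6 0.55
t 14.4 r 25.1 phi -130.0 yawx 49.7 F [-1.8 -0.5 -4.6] Mz 0.385 T 0.358 q6 0.63
t 14.6 r 25.1 phi -130.1 yawx 49.9 F [-1.6 -0.3 -3.6] Mz 0.325 T 0.299 q6 0.62
```

```bash
T='from h import *
tq((.591,-.0123))'
python3 -m creep '[{"linear":[-0.0013,0.0012,0],"turn":[0,0,-4]},{"linear":[-0.0013,0.0012,0],"turn":[0,0,-4]}]' >/dev/null; python3 -c "$T"
python3 -m creep '[{"linear":[0,0,0],"turn":[0,0,0]},{"linear":[0,0,0],"turn":[0,0,0]},{"linear":[0,0,0],"turn":[0,0,0]},{"linear":[0,0,0.04],"turn":[0,0,0]},{"linear":[0,0,0.08],"turn":[0,0,0]},{"linear":[0,0,0.1],"turn":[0,0,0]},{"linear":[0,0,0.1],"turn":[0,0,0]},{"linear":[0,0,0.1],"turn":[0,0,0]}]' 0.026
python3 - <<'E'
from h import *
s,im=look('w7',('nut','keeper'))
for n in ('tin_mid','jar_mid','bowl_mid'):
    snapshot('top');print(n,[(np.round(d["location"],3).tolist()) for d in boxes_of('top',n)[:1]])
E
```

```text
t 14.8 r 25.1 phi -134.2 yawx 45.8 F [-0.5 -2.1 -6.9] Mz 0.253 T 0.279 q6 0.7
t: 15.6
tool_pos: [0.5737, -0.0301, 0.2386]
tcp_rot: [0.0, 0.921, 0.389, 0.001]
force: [-1.1, 0.4, -0.4]
opening: 0.0256
gripper_force: 0.0
nut [([0.593, -0.0062, 0.1363], 0.94)]
keeper [([0.5956, -0.0496, 0.1065], 0.65)]
t 15.6 tcp [ 0.5737 -0.0301  0.2386] yawx 45.8 q [-0.07  0.36  1.75  0.    1.02  0.7 ] F [-1.1  0.4 -0.4] M [ 0.05 -0.01 -0.05] open 0.02558051435417279
tin_mid [[0.464, 0.375, 0.106]]
jar_mid [[0.448, -0.351, 0.131]]
bowl_mid [[0.258, 0.294, 0.027]]
```

View pics/w7.png

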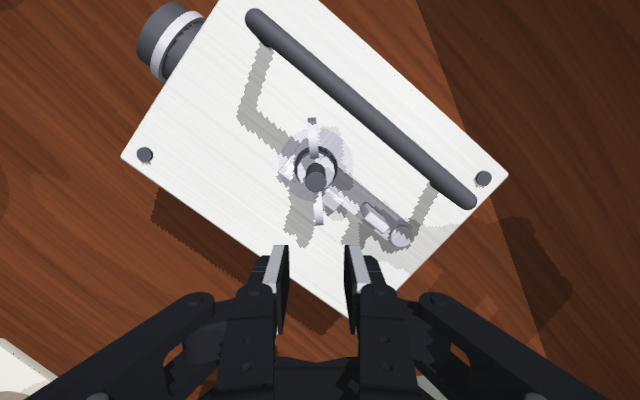

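Run:
```python
from h import *
import pickle
s=pickle.load(open('pics/w7.pkl','rb'))
w=ray([(312,120),(319,222)],[.14]*2,s);print(w.round(4),w.mean(0).round(4),np.degrees(np.arctan2(*(w[0]-w[1])[1::-1])))
```

```text
[[ 0.6168  0.0165  0.14  ]
 [ 0.5705 -0.0378  0.14  ]] [ 0.5936 -0.0107  0.14  ] 49.58997869244594
```

```bash
python3 -c "
from h import *
print(r.job_done())"
```

```text
the job is handed in; nothing more can be done
None
```

I swung the keeper home under the nut, turned the wing nut about 3 rad clockwise to a measured 0.3–0.4 N m, let go and handed the job in; no verdict came back. The last network readings put the tin, jar and bowl within about 5 mm of where they started, and the handle was not knocked as far as the forces I read show.

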